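# Refit the retaining clip on a bench tap spigot

## Robot

A 6-joint arm with a two-finger parallel gripper is mounted at the origin on the work surface. World frame = base frame: x ahead of the robot, y to its left, z up, the work surface at z = 0. Lengths are in mm, angles in rad, forces in N, time in s.
With the tool pointing down it reaches from about 350 to 875 mm from the base axis. Payload 4.2 kg.
Tool frame: the origin (TCP) lies on the front face of the gripper's body, between the roots of the fingers; the fingertips stand 73 mm ahead of it and the grasp point (between the pads) lies 54 mm ahead of it; z points along the fingers, y is the direction in which the jaws open and shut (so a half turn about z gives the same grasp; the last joint's range is limited). The gripper opens to 85 mm and grips with 20 to 120 N. Pads are 22 mm wide; open, the fingers measure 114 mm over their backs; the gripper's body (76 mm by 85 mm) begins 54 mm behind the grasp point. The pads swing forward as they close: fully open they stand 13 mm farther back than shut.
Start: joints at [-1.04, 0.385, 0.008, 0, -1.194, -0.259], TCP at [167.808, -602.03, 303.912] pointing down, gripper open.
Joint ranges: [-3.14, 3.14], [-1.21, 2.06], [-1.07, 1.41], [-3.16, 2.05], [-2.99, -0.16], [-3.1, 3.1]. Speed limits (rad/s): [2.79, 2.79, 3.14, 3.14, 3.14, 3.14].

## Interface

Orientations are given as a unit quaternion [w, x, y, z].
In Python, from workcell import r, camera, hand_in gives the robot as it stands. The module is installed in compiled form; this text tells all that it offers.
- The arm moves only by the shell command python3 -m crank 'ROWS' [FORCE]. ROWS is JSON, a list of rows, each a list of 3 entries, a list of its own where there are three numbers: the finger opening in m, from 0 to 0.0854, then the shift along the tool's x, y, z in m, then the turn about the tool's z in rad. A call has 1 to 20 rows; each row is the pose to reach, as a shift and turn from the pose measured when the call began, along the tool's axes at that moment; what a row does not reach only later rows make up. A row lasts 1/12 s, in which the tool goes at most 41.7 mm and 7.16 degrees, less where a joint would pass 70% of its speed; a pose out of reach is approached as far as the arm can. A call with a gripper value outside its range is refused whole. The fingers move at their own pace and stop on an object; FORCE is the grip in N (left out, the last holds). Time passes only in rows, so rows that repeat a pose let the fingers close. It gives the time, the measured TCP pose, the force and the opening at its end, in the units of the state.
- r.read_state(): the state, without advancing time (a new reading comes with each control period).
- camera(name): name is "scene" or "side" or "wrist"; returns a dict with "color" (400x640x3 uint8, red, green, blue), "fx", "fy", "cx", "cy" (pixels), "R" (3x3) and "t" (3): a world point X has camera coordinates R X + t. Camera axes: x right, y down, z forward; pixel columns grow to the right and rows downward; lengths in mm; the calibration is good to about 2 mm. A picture is of the moment at which its call begins. There is no depth.
- hand_in(): hands the job in, once; it reports no verdict.
The state is a dict: "time": time; "joint_pos": joint angles; "joint_velocities": joint speeds; "joint_efforts": joint torques, N m; "position": TCP position; "tool_rot": TCP orientation; "force": force on the tool from outside, world axes, zero at the start; "ft_torque": the same for the moment, N m; "opening": finger opening in mm.
Only numpy, scipy, OpenCV 4.12 (cv2) and the standard library are available. Lean on these libraries where they do the work, as an engineer would, in place of code of your own. Each camera call takes 0.05 s, during which the arm holds its last target.

## Task

Pick up the dark steel retaining clip by its orange tab and push it sideways, open end first, into the groove of the tap's spigot until it snaps over the neck and is fully home, lying level. Push firmly but gently, never jamming or ramming the tap, then let go. Leave the spirit level, the cross handle, the brass nut and the spanner where they are.

Things in the scene. Friction and masses are not known exactly. Their poses are not given: they have to be found in the camera images.
- stand: Bench tap, fixed: wooden base 130 x 130 x 18 mm, brass body of radius 21 mm up to 70 mm height, chrome spout (radius 9 mm, below 50 mm height) running 117 mm out to its +x. Origin: centre of the base's underside, z up. A round upright spigot rises from it on the same axis: a flat chrome collar disc, on it the groove, above that a chrome head.
- stand_axis (a point): Point on the spigot's vertical axis, always 75 mm above the bench. The groove starts directly on top of the collar (radius 40 mm, 6 mm thick): it is 8 mm high, its greased brass neck has radius 12 mm. The head above it has radius 17 mm, height 42 mm, a blue dot on top. The clip may enter from any side.
- spigot_high (a point): Point on the axis 115 mm above the bench. The spigot is screwed in to a different depth each time and stays there: the collar's top, which is the groove's lower face, stands anywhere from 75 to 115 mm above the bench. It is not reported: feel it (say, lower the clip onto the collar beside the head) or see it.
- mat: Fixed cork mat 150 x 110 x 4 mm on which the clip lies flat at the start. Origin: centre of its underside.
- clip: Retaining clip, about 60 g: a flat open U of dark steel, 5 mm thick, lying flat, with an upright orange tab. Origin: on its underside, at the point that lies on the spigot's axis when home; z up, +x towards its open end (the push direction). The bow spans x = -12.3 to -20 mm, y = +-20 mm; a bar 14 mm wide runs back from it to the tab. The arms end at x = 12 mm.
- clip_tab (a point): Grasp point on the clip's orange tab, 26 mm above the clip's underside and 58 mm behind its origin (clip x = -58 mm). The tab is upright, 12 mm thick along the clip's x, 16 mm wide along its y; its top is 36 mm above the clip's underside. With the clip home there are 35 mm free between the tab and the spigot's head.
- clip_seat (a point): Centre of the clip's seat, 2.5 mm above the clip's origin; on the spigot's axis when home. The arms can spread by only 4 mm each, so they cannot pass over the head. They are 25.5 mm apart inside. The bow's inner face, 12.3 mm behind this point, stops against the neck when home: the push then rises steeply.
- clip_mouth (a point): Middle of the clip's opening, 9 mm ahead of the seat, between the round bumps (radius 3.5 mm) of its two springy arms. They leave 19 mm, so the arms must spread to pass the 24 mm neck: the bumps meet it with the seat 17 mm short of the axis, the push rises to 3 to 12 N, and the clip snaps over some 9 mm short.
- level: Bystander: blue spirit level 52 x 240 x 26 mm, lying along its y. Origin: centre of the underside.
- handle: Bystander: chrome cross handle, 56 mm across, 32 mm tall. Origin: centre of the underside.
- nut: Bystander: brass nut ring, outer radius 24 mm, 18 mm tall. Origin: centre of the underside.
- spanner: Bystander: steel spanner, 200 mm long, lying along its x.
Not all that is in view belongs to the job. Leave any purple or red look-alike of the clip alone. There is more than one size of the stand; the job needs the smaller.

How it is judged:
By the outcome, as a careful person would: the job done as asked, in the order asked, and still so for the second after the job is handed in, with the robot touching nothing.
It also fails if it takes over 61 s, if anything falls off the work surface, if the arm or the gripper's body presses on something with over 40 N, if the wrist force passes 120 N, or if a joint passes its speed limit or range.

## Working session

There is one attempt and no reset: what is moved stays moved. The work goes in short steps, Python scripts to look and compute and a shell command to move; the robot and the scene stay as the last step left them, time stands still between calls to the robot, and variables do not carry over. Pictures are saved under pics/ and viewed, and the job is handed in when it is done.

```bash
mkdir -p pics
python3 - <<'E'
from workcell import r,camera
import cv2,numpy as np
print(r.read_state())
for n in ("scene","side","wrist"):
    c=camera(n); cv2.imwrite(f"pics/{n}0.png",c["color"][:,:,::-1]); print(n,c["fx"],c["cx"],c["cy"],np.round(c["R"],3).tolist(),np.round(c["t"],1))
E
```

```text
{'time': 0.0, 'joint_pos': array([-1.04040282e+00,  3.85587878e-01,  6.58898555e-03, -5.11567279e-04,
       -1.19398623e+00, -2.58621120e-01]), 'joint_velocities': array([-0.00057347, -0.00120004,  0.00130761,  0.0002796 ,  0.00103162,
       -0.00087935]), 'joint_efforts': array([ 9.38982976e-05, -3.92289591e+01,  1.88405800e+01,  4.18631405e+00,
       -4.62918411e-03, -1.09421272e-06]), 'position': array([ 167.69632459, -601.63166334,  302.7862104 ]), 'tool_rot': array([-2.01161623e-04, -1.35374795e-01,  9.90793829e-01,  1.10170774e-03]), 'force': array([ 0.57944402, -0.04321686,  0.02022726]), 'ft_torque': array([ 0.00719369,  0.04911224, -0.00428145]), 'opening': 85.64828669930695}
scene 397.7168371526802 319.73608201581527 201.43998352566518 [[0.776, 0.63, 0.012], [0.352, -0.418, -0.838], [-0.523, 0.654, -0.546]] [-484.3 -132.3 1597.2]
side 421.33240333867377 317.81597619598176 197.405392322371 [[-0.652, -0.758, 0.006], [-0.508, 0.431, -0.746], [0.563, -0.489, -0.666]] [414.  407.4 860.5]
wrist 284.99038943850525 316.65212409321225 198.39546764965098 [[-0.268, 0.963, 0.002], [0.918, 0.255, 0.305], [0.293, 0.084, -0.952]] [623.9 -39.4 380.4]
```

View pics/scene0.png

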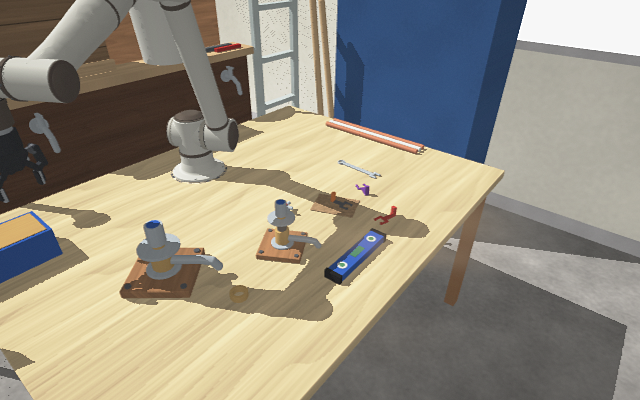

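View pics/side0.png

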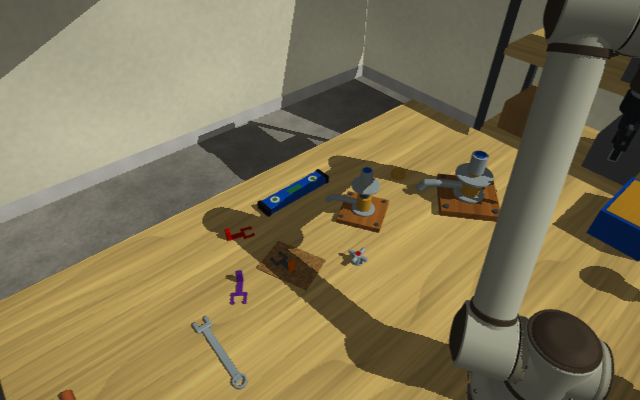

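View pics/wrist0.png

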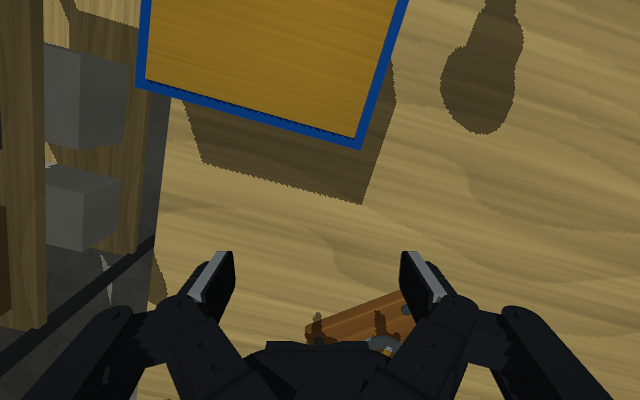

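The small tap is at scene (283,240) and side (363,205). The clip on the mat is at scene (338,203) and side (285,262), with red and purple look-alikes nearby. Next I'll zoom in on these.

Run:
```python
import cv2,numpy as np
a=cv2.imread("pics/scene0.png")[160:290,240:440]; b=cv2.imread("pics/side0.png")[150:320,220:420]
cv2.imwrite("pics/scz.png",cv2.resize(a,None,fx=4,fy=4,interpolation=cv2.INTER_CUBIC))
b=cv2.convertScaleAbs(b,alpha=1.3,beta=10)
cv2.imwrite("pics/siz.png",cv2.resize(b,None,fx=3.5,fy=3.5,interpolation=cv2.INTER_CUBIC))
```

```text
(no output)
```

View pics/scz.png

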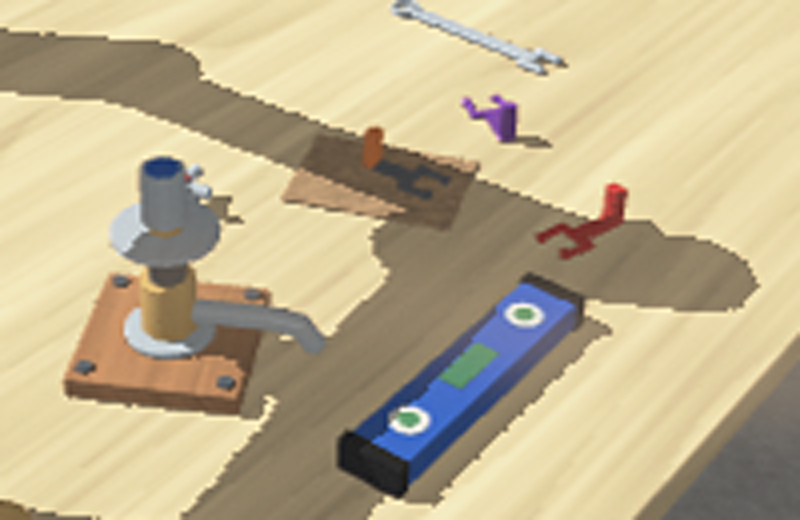

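View pics/siz.png

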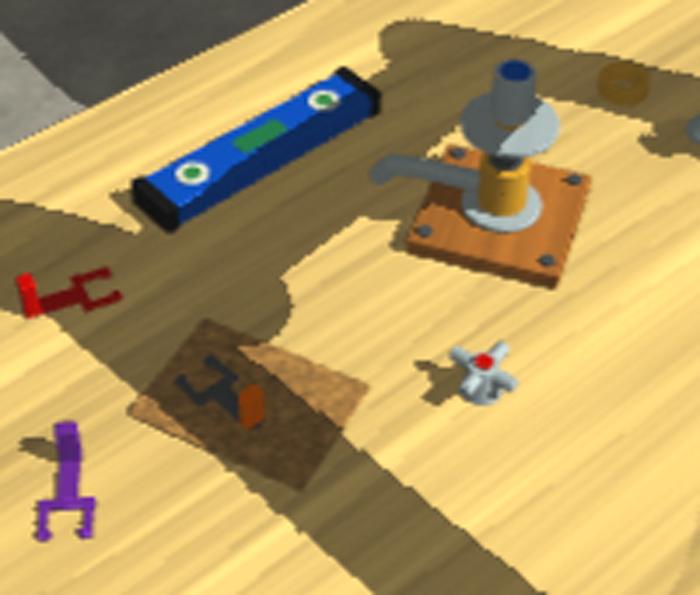

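```bash
cat > h.py <<'E'
import cv2,numpy as np
from workcell import r,camera
def ray(c,uv):
    R=np.array(c["R"]);t=np.array(c["t"])
    d=R.T@np.array([(uv[0]-c["cx"])/c["fx"],(uv[1]-c["cy"])/c["fy"],1]);o=-R.T@t
    return o,d/np.linalg.norm(d)
def plane(c,uv,z):
    o,d=ray(c,uv);return o+d*(z-o[2])/d[2]
def tri(*cu):
    A=np.zeros((3,3));b=np.zeros(3)
    for c,u in cu:
        o,d=ray(c,u);P=np.eye(3)-np.outer(d,d);A+=P;b+=P@o
    X=np.linalg.solve(A,b)
    return X,[np.linalg.norm((np.eye(3)-np.outer(ray(c,u)[1],ray(c,u)[1]))@(X-ray(c,u)[0])) for c,u in cu]
def proj(c,X):
    p=np.array(c["R"])@np.array(X,float)+np.array(c["t"]);return np.round([c["fx"]*p[0]/p[2]+c["cx"],c["fy"]*p[1]/p[2]+c["cy"]],1)
def blobs(c,lo,hi,roi,amin=4):
    h=cv2.cvtColor(c["color"],cv2.COLOR_RGB2HSV);x0,y0,x1,y1=roi
    m=cv2.inRange(h,np.array(lo),np.array(hi))[y0:y1,x0:x1]
    n,l,s,ce=cv2.connectedComponentsWithStats(m)
    return [(ce[i]+[x0,y0],s[i]+np.array([x0,y0,0,0,0])) for i in range(1,n) if s[i][4]>=amin]
E
python3 - <<'E'
from h import *
S=camera("scene");D=camera("side")
for c,ro in((S,(270,190,295,212)),(D,(355,160,380,185))):
    for b in blobs(c,(100,120,30),(130,255,255),ro): print("dot",b)
for c,ro in((S,(320,180,350,210)),(D,(270,245,310,290))):
    for b in blobs(c,(5,170,90),(14,255,255),ro): print("tab",b)
E
```

```text
dot (array([280.25      , 201.57142857]), array([277, 200,   8,   4,  28]))
dot (array([366.7, 169.9]), array([363, 167,   9,   6,  40]))
tab (array([333.25, 192.5 ]), array([332, 192,   3,   2,   4]))
tab (array([291.375, 262.875]), array([289, 262,   6,   3,   8]))
```

Run:
```python
from h import *
S=camera("scene");D=camera("side")
X,e=tri((S,(280.3,201.6)),(D,(366.7,169.9)));print("dot",X,e)
for v in (100,60): pass
for c,ro in((S,(320,185,345,205)),(D,(280,250,310,285))):
    for b in blobs(c,(4,190,50),(16,255,255),ro): print("tab",b)
X,e=tri((S,(333.2,197)),(D,(292,266)));print("tabmid",X,e)
# clip features at underside z=4+5 from side picture (zoom/3.5+offset): tips, bow
f=lambda u,v:(u/3.5+220,v/3.5+150)
g=lambda u,v:(u/4+240,v/4+160)
for n,p in dict(tip1=f(210,360),tip2=f(180,382),bowc=f(217,390),tabbase=f(250,427)).items(): print("side",n,plane(D,p,9)[:2])
for n,p in dict(tip1=g(445,180),tip2=g(412,197),tabbase=g(373,165)).items(): print("scene",n,plane(S,p,9)[:2])
for n,p in dict(a=f(205,320),b=f(370,385),c=f(305,490),d=f(128,410)).items(): print("mat",n,plane(D,p,4)[:2])
```

```text
dot [ 594.35007657 -140.6648177   161.58902974] [np.float64(0.08960745864050197), np.float64(0.08960745864049806)]
tab (array([291.43678161, 265.57471264]), array([288, 259,   8,  14,  87]))
tabmid [558.34642906 154.66996767  18.22606471] [np.float64(0.4400349070679523), np.float64(0.4400349070679143)]
side tip1 [620.32779542 146.91097921]
side tip2 [617.55621276 177.27884195]
side bowc [593.21021609 160.66123613]
side tabbase [549.57332142 163.26708808]
scene tip1 [628.92319221 166.10756155]
scene tip2 [622.55981546 126.69413991]
scene tabbase [566.97053395 144.8747041 ]
mat a [659.82716371 122.59486093]
mat b [525.23984867  66.88922004]
mat c [483.1398442  165.81378796]
mat d [624.42454817 220.53949992]
```

Run:
```python
from h import *
S=camera("scene");D=camera("side")
X,e=tri((S,(153,225)),(D,(480,155)));print("bigdot",X,e)
```

```text
bigdot [ 429.415164   -430.44243273  167.00649815] [np.float64(1.036142032597811), np.float64(1.0361420325978292)]
```

```bash
python3 -m crank '[[0.085,[-0.57,0.62,0],0.27],[0.085,[-0.57,0.62,0],0.27],[0.085,[-0.57,0.62,0],0.27],[0.085,[-0.57,0.62,0],0.27],[0.085,[-0.57,0.62,0],0.27],[0.085,[-0.57,0.62,0],0.27],[0.085,[-0.57,0.62,0],0.27],[0.085,[-0.57,0.62,0],0.27],[0.085,[-0.57,0.62,0],0.27],[0.085,[-0.57,0.62,0],0.27],[0.085,[-0.57,0.62,0],0.27],[0.085,[-0.57,0.62,0],0.27],[0.085,[-0.57,0.62,0],0.27],[0.085,[-0.57,0.62,0],0.27],[0.085,[-0.57,0.62,0],0.27],[0.085,[-0.57,0.62,0],0.27],[0.085,[-0.57,0.62,0],0.27],[0.085,[-0.57,0.62,0],0.27],[0.085,[-0.57,0.62,0],0.27],[0.085,[-0.57,0.62,0],0.27]]'
python3 - <<'E'
from h import *
c=camera("wrist"); cv2.imwrite("pics/w1.png",c["color"][:,:,::-1]); s=r.read_state(); print(s["time"],s["position"],s["tool_rot"],s["joint_pos"])
E
```

```text
time: 2.12
position: [545.8, 140.4, 304.2]
tool_rot: [0.0, -0.001, 1.0, 0.0]
force: [2.3, -1.2, 0.0]
opening: 85.1
2.1667 [549.62763575 145.79557019 303.43101526] [ 2.12406869e-03 -3.24144996e-03  9.99992063e-01  9.25296182e-04] [ 5.44399551e-01  2.87712263e-01 -1.37108239e-01  6.62301425e-04
 -1.14138148e+00 -2.10898731e+00]
```

View pics/w1.png

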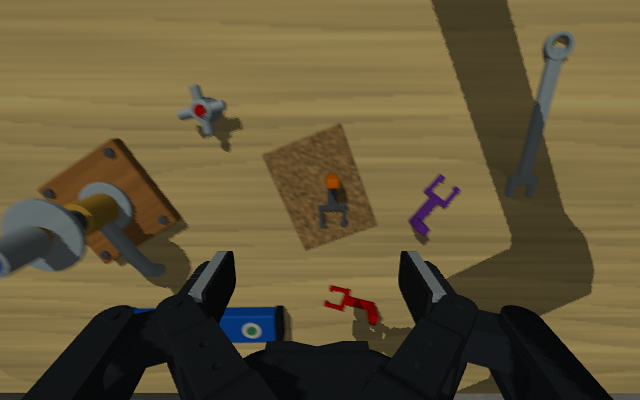

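Run:
```python
import cv2
a=cv2.imread("pics/w1.png")[165:240,290:375]
a=cv2.convertScaleAbs(a,alpha=1.6,beta=15)
cv2.imwrite("pics/w1z.png",cv2.resize(a,None,fx=7,fy=7,interpolation=cv2.INTER_CUBIC))
```

```text
(no output)
```

View pics/w1z.png

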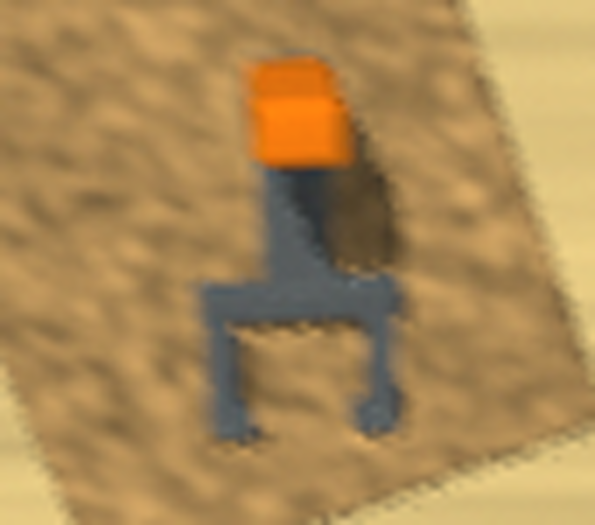

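Run:
```python
from h import *
c=camera("wrist")
f=lambda u,v:((u+.5)/7-.5+290,(v+.5)/7-.5+165)
for n,(u,v,z) in dict(t1=(252,96,40),t2=(337,96,40),t3=(353,165,40),t4=(256,165,40),b1=(200,287,9),b2=(400,277,9),i1=(235,325,9),i2=(368,318,9),tipL=(232,440,9),tipR=(378,433,9),neckl=(268,275,9),neckr=(328,270,9)).items(): print(n,np.round(plane(c,f(u,v),z)[:2],1))
S=camera("scene");D=camera("side")
X=[545.8,140.4,304.2]
print(np.round(-np.array(c["R"]).T@np.array(c["t"]),1),c["R"].tolist())
print(tri((c,f(303,130)),(D,(292,262)),(S,(333.2,193))))
```

```text
t1 [553.5 157. ]
t2 [553.4 171.6]
t3 [565.7 174.7]
t4 [565.8 157.9]
b1 [599.2 148.7]
b2 [596.9 187.3]
i1 [607.  155.5]
i2 [605.4 181.4]
tipL [631.4 155.3]
tipR [629.7 184.2]
neckl [596.7 161.8]
neckr [595.6 173.3]
[470.6 145.1 373.1] [[-0.00647676592012441, 0.9999772873454118, 0.0018644829117512279], [0.9509817000869557, 0.005582920591223991, 0.3091967611366522], [0.30917932919737656, 0.0037756841743429924, -0.9509962600379017]]
(array([557.74514739, 159.3198523 ,  35.30945975]), [np.float64(7.3782171812114345), np.float64(4.70709026856349), np.float64(3.4693648042955747)])
```

Run:
```python
from h import *
print(r.read_state()["position"])
c=camera("wrist"); cv2.imwrite("pics/w2.png",c["color"][:,:,::-1])
c2=camera("wrist"); print(c["t"],c2["t"],r.read_state()["position"])
print(blobs(c,(4,170,60),(16,255,255),(290,150,375,240)))
a=c["color"][160:235,285:370,::-1]
a=cv2.convertScaleAbs(a,alpha=1.6,beta=15)
cv2.imwrite("pics/w2z.png",cv2.resize(a,None,fx=7,fy=7,interpolation=cv2.INTER_CUBIC))
```

```text
[545.46672845 139.36789654 303.24546229]
[-137.34015996 -558.71031985  213.70692871] [-137.02330016 -558.31213089  214.01749748] [544.92624681 137.73109154 303.89643149]
[(array([331.14795918, 181.05102041]), array([325, 174,  14,  15, 196]))]
```

View pics/w2z.png

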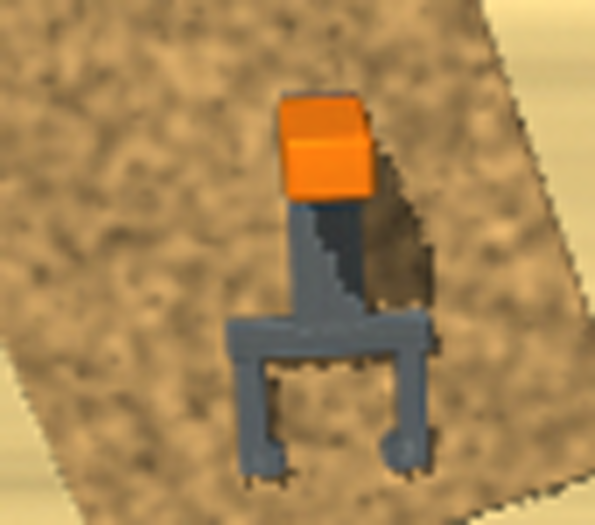

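Run:
```python
from h import *
for k in range(3):
    c=camera("wrist");print(np.round(c["t"],1),np.round(r.read_state()["position"],1))
f=lambda u,v:((u+.5)/7-.5+285,(v+.5)/7-.5+160)
for n,(u,v,z) in dict(t1=(287,140,40),t2=(370,138,40),t3=(375,198,40),t4=(290,201,40),b1=(227,322,9),b2=(430,313,9),i1=(268,359,9),i2=(395,352,9),tipL=(265,480,9),tipR=(410,473,9),neckl=(292,315,9),neckr=(362,313,9)).items(): print(n,np.round(plane(c,f(u,v),z)[:2],1))
```

```text
[-136.9 -558.2  214.1] [544.9 137.4 304.1]
[-136.9 -558.2  214.1] [544.9 137.2 304.3]
[-137.  -558.3  214. ] [545.  137.2 304.4]
t1 [549.6 148. ]
t2 [549.2 162.3]
t3 [559.9 163.4]
t4 [560.5 148.7]
b1 [593.6 137.8]
b2 [591.7 177.1]
i1 [601.2 145.8]
i2 [599.8 170.5]
tipL [626.9 145.4]
tipR [625.3 174.2]
neckl [592.1 150.4]
neckr [591.7 163.9]
```

```bash
python3 -m crank '[[0.05,[-0.0098,0.0183,0.05],-0.05],[0.05,[-0.0098,0.0183,0.09],-0.05],[0.05,[-0.0098,0.0183,0.13],-0.05],[0.05,[-0.0098,0.0183,0.16],-0.05],[0.05,[-0.0098,0.0183,0.16],-0.05],[0.05,[-0.0098,0.0183,0.16],-0.05],[0.05,[-0.0098,0.0183,0.16],-0.05]]' 80
python3 - <<'E'
from h import *
c=camera("wrist"); cv2.imwrite("pics/w3.png",c["color"][:,:,::-1]); s=r.read_state(); print(s["time"],s["position"],s["tool_rot"],s["force"],s["opening"])
E
```

```text
time: 3.15
position: [556.3, 155.7, 146.9]
tool_rot: [0.002, -0.025, 1.0, 0.001]
force: [0.3, -0.2, 0.7]
opening: 50.0
3.2 [556.52291261 156.00588156 147.63374915] [ 0.00294302 -0.02533674  0.99967376  0.00132889] [0.13805521 0.60723897 1.18712123] 49.98144802322264
```

View pics/w3.png

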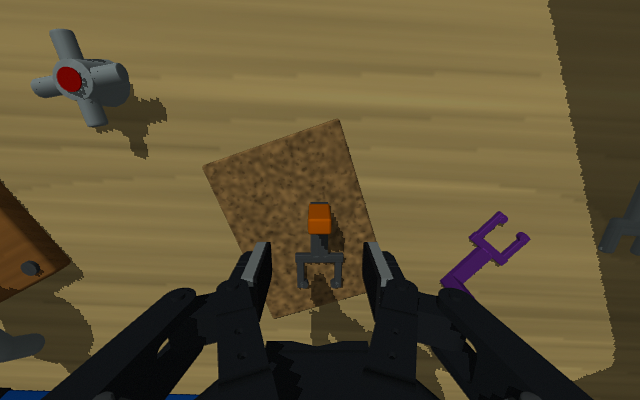

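Run:
```python
from h import *
c=camera("wrist");print(np.round(r.read_state()["position"],1))
a=c["color"][190:300,280:360,::-1]
cv2.imwrite("pics/w4z.png",cv2.resize(cv2.convertScaleAbs(a,alpha=1.6,beta=15),None,fx=5,fy=5,interpolation=cv2.INTER_CUBIC))
for uv in((308,218),(330.5,218),(308.5,233.5),(330.5,233.5)): print(plane(c,uv,40)[:2])
for uv in((297,254),(344,253)): print(plane(c,uv,9)[:2])
```

```text
[556.4 156.1 147.8]
[549.44957166 150.11403793]
[548.70175741 165.15279321]
[560.79341246 150.92356206]
[560.05110108 165.90086519]
[594.25957648 142.11295501]
[591.43888421 180.57988251]
```

View pics/w4z.png

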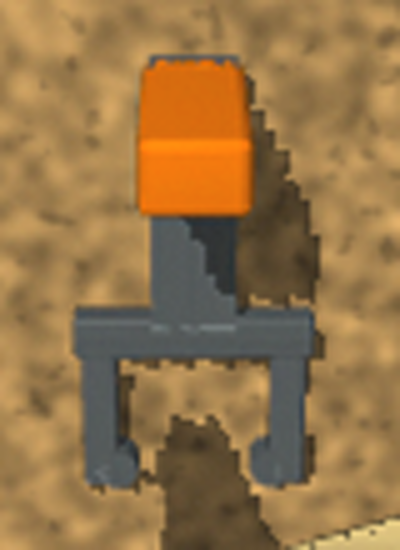

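```bash
python3 -m crank '[[0.05,[0.0015,0.0015,0.03],0],[0.05,[0.0015,0.0015,0.055],0],[0.05,[0.0015,0.0015,0.064],0],[0.05,[0.0015,0.0015,0.064],0],[0.05,[0.0015,0.0015,0.064],0],[0.05,[0.0015,0.0015,0.064],0],[0.01,[0.0015,0.0015,0.064],0],[0.01,[0.0015,0.0015,0.064],0],[0.01,[0.0015,0.0015,0.064],0],[0.01,[0.0015,0.0015,0.064],0],[0.01,[0.0015,0.0015,0.064],0],[0.01,[0.0015,0.0015,0.064],0],[0.01,[0.0015,0.0015,0.064],0]]' 80
python3 - <<'E'
from h import *
c=camera("wrist"); cv2.imwrite("pics/w5.png",c["color"][:,:,::-1]); s=r.read_state(); print(s["time"],s["position"],s["tool_rot"],s["force"],s["opening"])
E
```

```text
time: 4.33
position: [555.7, 158.0, 85.0]
tool_rot: [0.004, -0.026, 1.0, 0.002]
force: [-2.2, -0.2, 6.2]
opening: 14.6
4.3833 [555.70901942 157.98780944  84.98653209] [ 0.00386381 -0.0255561   0.9996643   0.00180008] [-1.07718756 -0.34874761  5.82371957] 14.243557418009479
```

View pics/w5.png

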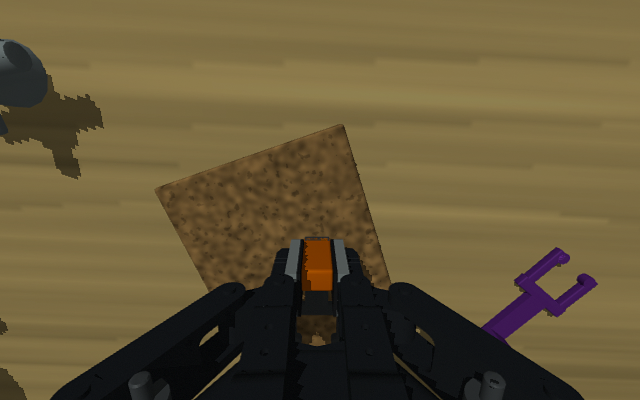

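```bash
python3 -m crank '[[0.01,[0,0,-0.01],0],[0.01,[0,0,-0.03],0],[0.01,[0,0,-0.06],0],[0.01,[0.03,0,-0.1],0.05],[0.01,[0.06,0,-0.13],0.05],[0.01,[0.06,0,-0.146],0.05],[0.01,[0.0945,-0.02,-0.146],0.05],[0.01,[0.0945,-0.06,-0.146],0.05],[0.01,[0.0945,-0.1,-0.146],0.05],[0.01,[0.0945,-0.14,-0.146],0.05],[0.01,[0.0945,-0.18,-0.146],0.05],[0.01,[0.0945,-0.22,-0.146],0.05],[0.01,[0.0945,-0.26,-0.146],0.05],[0.01,[0.0945,-0.285,-0.146],0.05],[0.01,[0.0945,-0.2946,-0.146],0.05],[0.01,[0.0945,-0.2946,-0.146],0.05],[0.01,[0.0945,-0.2946,-0.146],0.05],[0.01,[0.0945,-0.2946,-0.146],0.05]]' 80
python3 - <<'E'
from h import *
for n in ("wrist","scene","side"):
    c=camera(n); cv2.imwrite(f"pics/{n}6.png",c["color"][:,:,::-1]); 
s=r.read_state(); print(s["time"],s["position"],s["tool_rot"],s["force"],s["opening"])
E
```

```text
time: 5.88
position: [475.2, -140.8, 229.4]
tool_rot: [0.004, -0.001, 1.0, 0.002]
force: [0.1, -0.0, -0.6]
opening: 14.2
6.0333 [ 475.34257448 -140.51378695  229.39618054] [ 0.00389774 -0.00151743  0.99998935  0.00194843] [-0.60650512  0.03524905 -0.24470667] 14.663429806778613
```

View pics/wrist6.png

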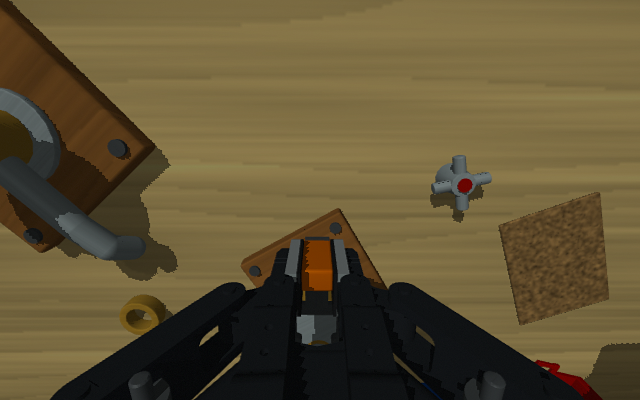

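View pics/side6.png

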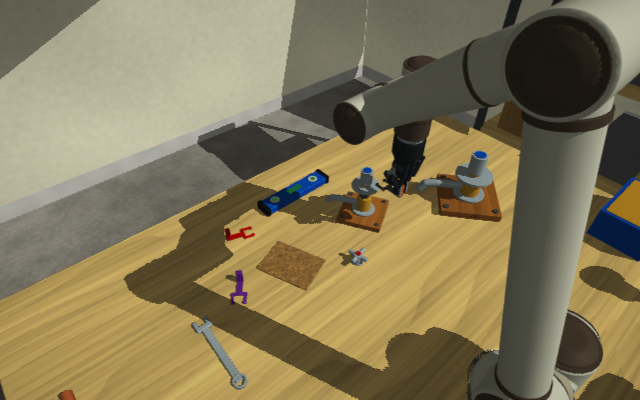

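View pics/scene6.png

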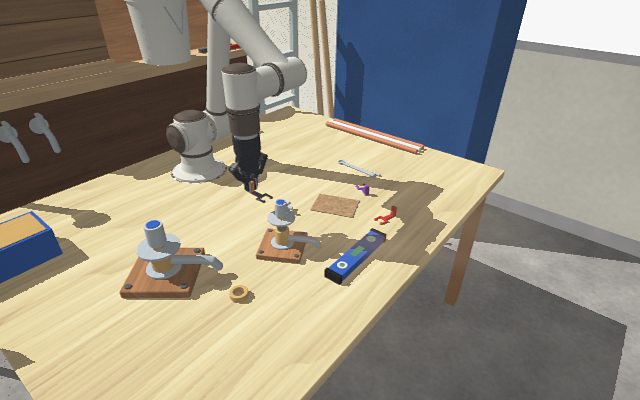

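Run:
```python
from h import *
S=camera("scene");D=camera("side")
for c,ro in((S,(270,190,295,212)),(D,(355,160,380,185))):
    for b in blobs(c,(100,120,30),(130,255,255),ro): print("dot",b)
a=S["color"][165:235,230:310,::-1]; cv2.imwrite("pics/s7.png",cv2.resize(a,None,fx=8,fy=8,interpolation=cv2.INTER_CUBIC))
a=D["color"][150:220,340:425,::-1]; cv2.imwrite("pics/d7.png",cv2.resize(cv2.convertScaleAbs(a,alpha=1.5),None,fx=8,fy=8,interpolation=cv2.INTER_CUBIC))
```

```text
dot (array([280.25      , 201.57142857]), array([277, 200,   8,   4,  28]))
dot (array([366.76923077, 169.84615385]), array([363, 167,   9,   6,  39]))
```

View pics/s7.png

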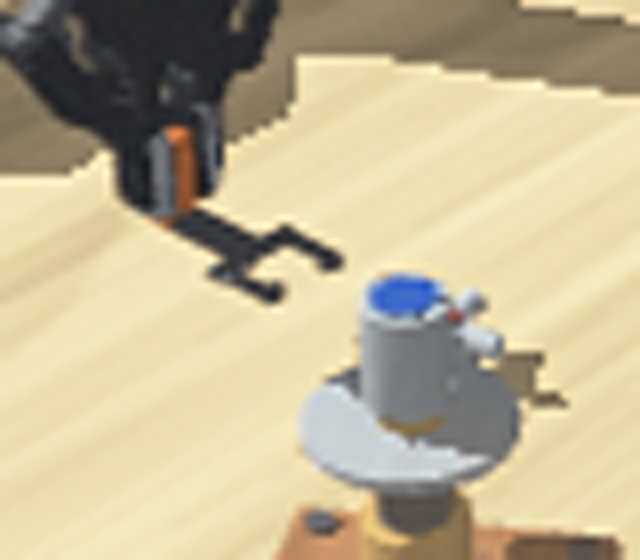

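View pics/d7.png

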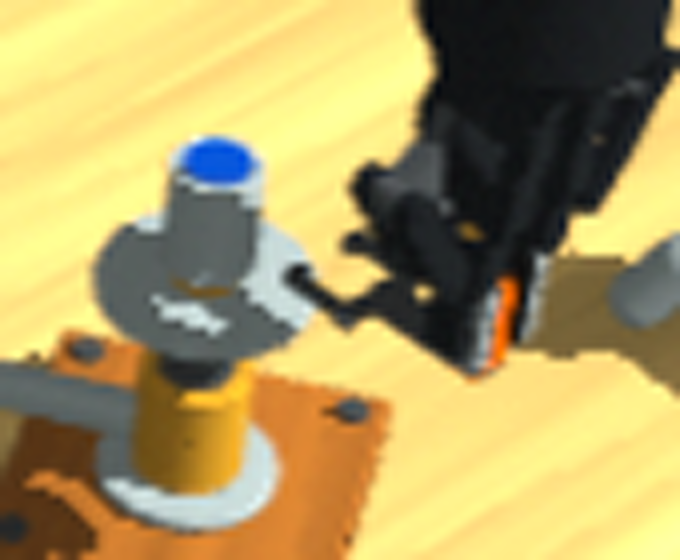

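Run:
```python
from h import *
S=camera("scene");D=camera("side")
fs=lambda u,v:((u+.5)/8-.5+230,(v+.5)/8-.5+165)
fd=lambda u,v:((u+.5)/8-.5+340,(v+.5)/8-.5+150)
print("dot",tri((S,(280.25,201.57)),(D,(366.75,169.9))))
print("dotellipse",tri((S,fs(404,296)),(D,fd(219,162))))
print("tip+",tri((S,fs(330,260)),(D,fd(296,276))))
p=r.read_state()["position"];print(p)
print("expected tip+", p+[58+9,12.5,-81+5], proj(S,p+[67,12.5,-76]),fs(330,260),proj(D,p+[67,12.5,-76]),fd(296,276))
# collar left/right extremes in the pictures vs axis at height
for z in (105,108,111,114):
    print(z,[proj(S,[594.3+40*np.cos(a),-140.7+40*np.sin(a),z]).tolist() for a in np.deg2rad([39,219,-51,129])],[proj(D,[594.3+40*np.cos(a),-140.7+40*np.sin(a),z]).tolist() for a in np.deg2rad([49,229,139,-41])])
print([fs(*q) for q in((520,425),(300,425),(410,490))],[fd(*q) for q in((93,275),(318,285),(205,362))])
```

```text
dot (array([ 594.20754741, -140.7099803 ,  161.65118818]), [np.float64(0.09139863011147133), np.float64(0.09139863011151371)])
dotellipse (array([ 593.98888558, -141.20973148,  161.8332647 ]), [np.float64(0.09921895852459496), np.float64(0.09921895852467467)])
tip+ (array([ 543.96175616, -128.2422151 ,  149.81072664]), [np.float64(0.07820329638583741), np.float64(0.07820329638584254)])
[ 475.33331605 -141.01115114  229.28912871]
expected tip+ [ 542.33331605 -128.51115114  153.28912871] [270.3 195.9] (270.8125, 197.0625) [377.2 183.3] (376.5625, 184.0625)
105 [[295.1, 218.3], [267.1, 218.0], [280.0, 226.6], [282.3, 210.3]] [[351.0, 185.6], [379.2, 185.8], [366.2, 195.0], [364.0, 176.8]]
108 [[295.1, 217.5], [267.1, 217.2], [279.9, 225.7], [282.2, 209.4]] [[351.0, 184.7], [379.3, 185.0], [366.3, 194.2], [364.1, 176.0]]
111 [[295.1, 216.6], [267.0, 216.3], [279.9, 224.8], [282.2, 208.6]] [[351.1, 183.9], [379.4, 184.2], [366.4, 193.4], [364.2, 175.2]]
114 [[295.1, 215.7], [267.0, 215.4], [279.8, 223.9], [282.1, 207.7]] [[351.2, 183.1], [379.5, 183.3], [366.5, 192.5], [364.3, 174.4]]
[(294.5625, 217.6875), (267.0625, 217.6875), (280.8125, 225.8125)] [(351.1875, 183.9375), (379.3125, 185.1875), (365.1875, 194.8125)]
```

```bash
python3 -m crank '[[0.01,[-0.015,0,0],0],[0.01,[-0.025,0,0.005],0],[0.01,[-0.025,0,0.02],0],[0.01,[-0.025,0,0.029],0],[0.01,[-0.025,0,0.029],0],[0.01,[-0.025,0,0.029],0]]' 80
python3 - <<'E'
from h import *
S=camera("scene");D=camera("side")
a=S["color"][165:235,230:310,::-1]; cv2.imwrite("pics/s8.png",cv2.resize(a,None,fx=8,fy=8,interpolation=cv2.INTER_CUBIC))
a=D["color"][150:220,340:425,::-1]; cv2.imwrite("pics/d8.png",cv2.resize(cv2.convertScaleAbs(a,alpha=1.5),None,fx=8,fy=8,interpolation=cv2.INTER_CUBIC))
s=r.read_state(); print(s["time"],s["position"],s["tool_rot"],s["force"],s["opening"])
E
```

```text
time: 6.73
position: [500.2, -140.9, 199.7]
tool_rot: [0.003, -0.001, 1.0, 0.002]
force: [0.2, -0.8, -0.1]
opening: 14.6
6.8333 [ 500.77200149 -140.91420672  200.87132431] [ 0.00411456 -0.00120419  0.99998924  0.00177434] [ 0.40761259  1.14651209 -0.48433133] 14.857467155901896
```

View pics/s8.png

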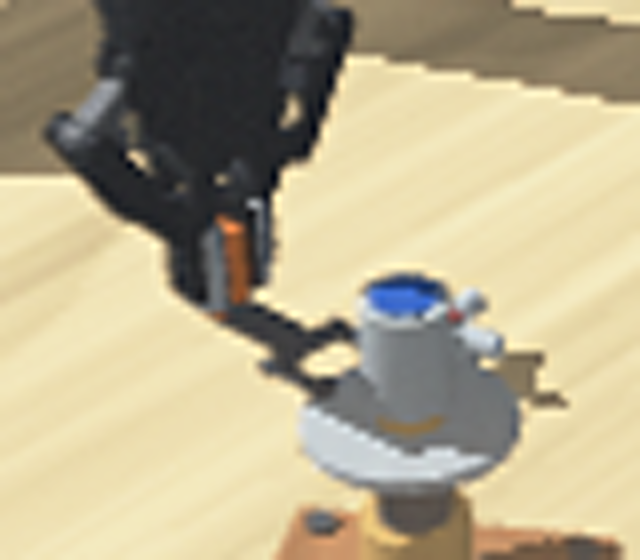

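View pics/d8.png

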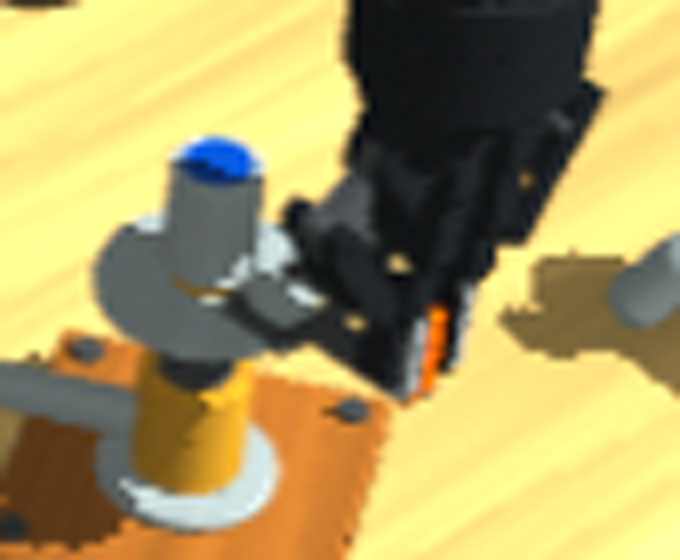

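```bash
python3 -m crank '[[0.01,[0,0,0.001],0],[0.01,[0,0,0.002],0],[0.01,[0,0,0.003],0],[0.01,[0,0,0.004],0],[0.01,[0,0,0.004],0],[0.01,[0,0,0.004],0]]'; python3 -m crank '[[0.01,[0,0,0.001],0],[0.01,[0,0,0.002],0],[0.01,[0,0,0.002],0],[0.01,[0,0,0.002],0]]'
```

```text
time: 7.33
position: [500.8, -140.9, 196.9]
tool_rot: [0.004, -0.001, 1.0, 0.002]
force: [-0.2, 0.5, -0.5]
opening: 14.9
time: 7.67
position: [500.7, -140.9, 194.8]
tool_rot: [0.004, -0.001, 1.0, 0.002]
force: [0.6, 0.1, -1.2]
opening: 14.7
```

```bash
python3 -m crank '[[0.01,[0,0,0.0007],0],[0.01,[0,0,0.0015],0],[0.01,[0,0,0.0015],0],[0.01,[0,0,0.0015],0]]'
python3 - <<'E'
from h import *
s=r.read_state(); print(s["position"],s["force"],s["ft_torque"])
E
```

```text
time: 8.0
position: [500.8, -140.9, 193.3]
tool_rot: [0.004, -0.001, 1.0, 0.002]
force: [0.3, 0.1, -0.2]
opening: 14.5
[ 500.83919435 -140.91849556  193.33259247] [ 0.30658096  0.08859128 -0.18988953] [-0.04531043  0.04015315 -0.02299321]
```

```bash
for i in 1; do python3 -m crank '[[0.01,[0,0,0.0006],0],[0.01,[0,0,0.0012],0],[0.01,[0,0,0.0012],0],[0.01,[0,0,0.0012],0]]'; done
python3 - <<'E'
from h import *
s=r.read_state(); print(s["position"],s["force"],s["ft_torque"])
E
```

```text
time: 8.33
position: [501.2, -141.0, 192.8]
tool_rot: [0.005, -0.001, 1.0, 0.002]
force: [-1.3, -0.7, 4.3]
opening: 14.4
[ 501.24546467 -141.02113949  192.81550171] [-1.30316473 -0.70798688  4.32494916] [-0.07272429  0.07044489  0.00247997]
```

```bash
python3 -m crank '[[0.01,[0,0,-0.0015],0],[0.01,[0,0,-0.0015],0],[0.01,[-0.002,0,-0.0015],0],[0.01,[-0.004,0,-0.0015],0],[0.01,[-0.006,0,-0.0015],0],[0.01,[-0.008,0,-0.0015],0],[0.01,[-0.009,0,-0.0015],0],[0.01,[-0.009,0,-0.0015],0],[0.01,[-0.009,0,-0.0015],0]]';python3 - <<'E'
from h import *
s=r.read_state(); print(s["position"],s["force"],s["ft_torque"])
S=camera("scene");D=camera("side")
a=S["color"][165:235,230:310,::-1]; cv2.imwrite("pics/s9.png",cv2.resize(a,None,fx=8,fy=8,interpolation=cv2.INTER_CUBIC))
a=D["color"][150:220,340:425,::-1]; cv2.imwrite("pics/d9.png",cv2.resize(cv2.convertScaleAbs(a,alpha=1.5),None,fx=8,fy=8,interpolation=cv2.INTER_CUBIC))
E
```

```text
time: 9.08
position: [510.3, -141.0, 194.3]
tool_rot: [0.005, -0.001, 1.0, 0.002]
force: [0.2, -0.7, -1.4]
opening: 14.7
[ 510.25774279 -140.97311974  194.26000979] [ 0.19603096 -0.68525115 -1.405102  ] [0.06096156 0.06398733 0.01288207]
```

View pics/s9.png

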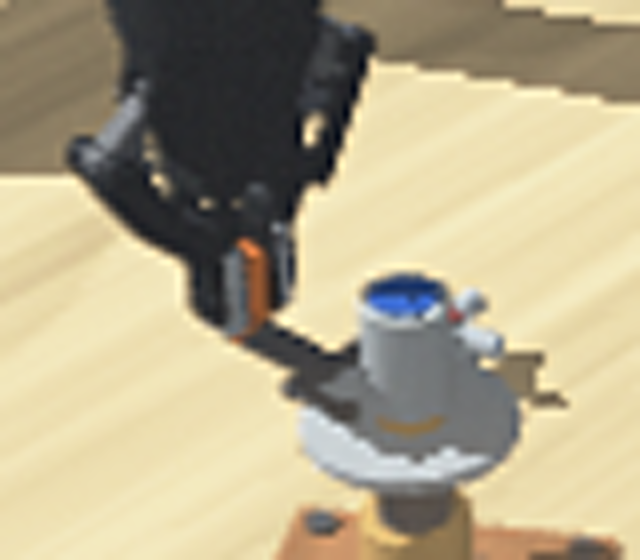

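View pics/d9.png

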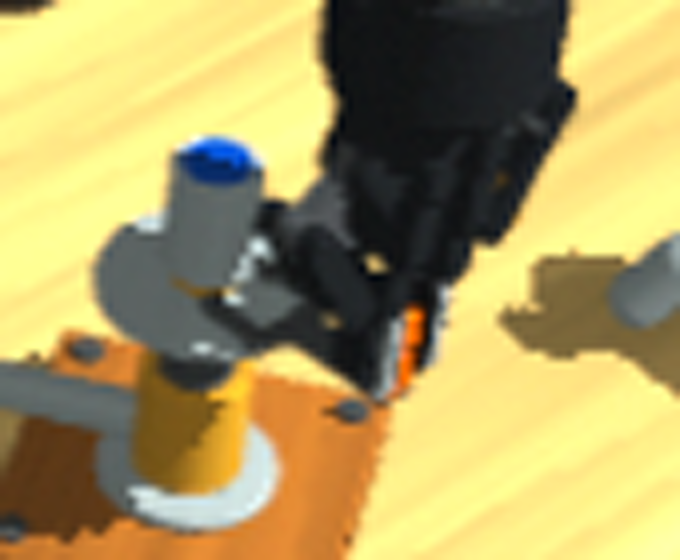

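```bash
python3 -m crank '[[0.01,[-0.002,0,0],0],[0.01,[-0.004,0,0],0],[0.01,[-0.006,0,0],0],[0.01,[-0.007,0,0],0],[0.01,[-0.007,0,0],0],[0.01,[-0.007,0,0],0]]';python3 - <<'E'
from h import *
s=r.read_state(); print(s["position"],s["force"],s["ft_torque"])
E
```

```text
time: 9.68
position: [516.5, -140.7, 193.9]
tool_rot: [0.004, -0.001, 1.0, 0.002]
force: [-1.8, 1.8, -0.7]
opening: 14.4
[ 516.5297826  -140.70030017  193.88087975] [-1.78101535  1.84405748 -0.74568916] [0.6491225  0.70268003 0.21332483]
```

```bash
python3 -m crank '[[0.01,[-0.001,0.0006,0],0],[0.01,[-0.002,0.0006,0],0],[0.01,[-0.003,0.0006,0],0],[0.01,[-0.003,0.0006,0],0],[0.01,[-0.003,0.0006,0],0]]';python3 - <<'E'
from h import *
s=r.read_state(); print(s["position"],s["force"],s["ft_torque"])
E
```

```text
time: 10.1
position: [519.0, -140.1, 193.7]
tool_rot: [0.003, -0.001, 1.0, 0.002]
force: [-4.0, 3.1, -0.7]
opening: 14.1
[ 519.04704316 -140.06570095  193.67614193] [-3.95011245  3.05694823 -0.69387047] [0.69429101 1.17164506 0.17782102]
```

```bash
python3 -m crank '[[0.01,[0,0.0006,0],0],[0.01,[0,0.0012,0],0],[0.01,[0,0.0012,0],0],[0.01,[0,0.0012,0],0]]';python3 - <<'E'
from h import *
s=r.read_state(); print(s["position"],s["force"],s["ft_torque"])
E
```

```text
time: 10.43
position: [519.0, -139.1, 193.7]
tool_rot: [0.003, -0.001, 1.0, 0.002]
force: [-3.4, 0.2, -0.1]
opening: 14.3
[ 518.97752298 -139.06776576  193.66614334] [-3.41857344  0.16060131 -0.07310302] [0.05292614 1.00654013 0.08355685]
```

```bash
python3 -m crank '[[0.01,[-0.001,0,0],0],[0.01,[-0.002,0,0],0],[0.01,[-0.003,0,0],0],[0.01,[-0.003,0,0],0],[0.01,[-0.003,0,0],0]]';python3 - <<'E'
from h import *
s=r.read_state(); print(s["position"],s["force"],s["ft_torque"],s["opening"])
E
```

```text
time: 10.85
position: [521.6, -139.2, 193.7]
tool_rot: [0.003, -0.001, 1.0, 0.002]
force: [-4.6, 0.6, 0.4]
opening: 14.6
[ 521.6467666  -139.17111058  193.65467677] [-4.62860551  0.58285141  0.41233419] [0.13203084 1.42559038 0.05479448] 14.630324267023688
```

```bash
python3 -m crank '[[0.01,[-0.001,0,0],0],[0.01,[-0.002,0,0],0],[0.01,[-0.003,0,0],0],[0.01,[-0.003,0,0],0],[0.01,[-0.003,0,0],0]]'; python3 -m crank '[[0.01,[-0.001,0,0],0],[0.01,[-0.002,0,0],0],[0.01,[-0.003,0,0],0],[0.01,[-0.003,0,0],0],[0.01,[-0.003,0,0],0]]'
python3 - <<'E'
from h import *
s=r.read_state(); print(s["position"],s["force"],s["ft_torque"],s["opening"])
c=camera("wrist"); cv2.imwrite("pics/w10.png",c["color"][:,:,::-1])
E
```

```text
time: 11.27
position: [525.4, -139.1, 193.8]
tool_rot: [0.004, -0.001, 1.0, 0.002]
force: [-1.7, 0.8, -1.6]
opening: 14.6
time: 11.68
position: [530.3, -139.1, 194.5]
tool_rot: [0.006, -0.001, 1.0, 0.002]
force: [2.4, -0.3, -2.1]
opening: 14.1
[ 530.28444264 -139.1102804   194.49899742] [ 2.39475193 -0.3252706  -2.12704892] [ 0.0694525  -0.86976634  0.02472685] 14.053267055460813
```

View pics/w10.png

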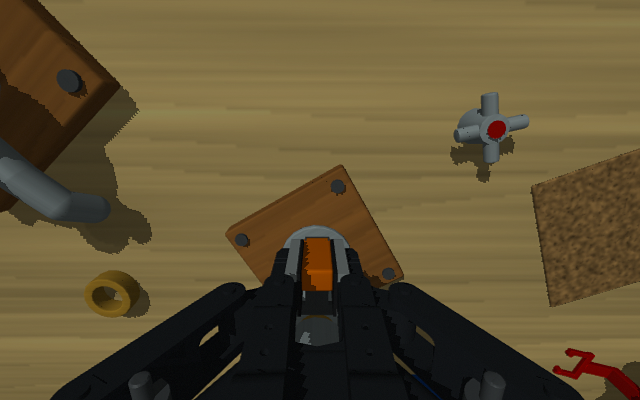

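```bash
python3 -m crank '[[0.01,[-0.001,0,0.0005],0],[0.01,[-0.002,0,0.0008],0],[0.01,[-0.003,0,0.0008],0],[0.01,[-0.003,0,0.0008],0],[0.01,[-0.003,0,0.0008],0]]'
python3 - <<'E'
from h import *
s=r.read_state(); print(s["position"],s["force"],s["ft_torque"],s["opening"])
E
```

```text
time: 12.15
position: [533.3, -139.1, 193.7]
tool_rot: [0.006, -0.001, 1.0, 0.002]
force: [1.7, -0.7, -0.4]
opening: 14.3
[ 533.32917389 -139.05818316  193.67918811] [ 1.74462449 -0.68793971 -0.36934209] [ 0.07060424 -0.34185975 -0.03450469] 14.309105223716058
```

```bash
python3 -m crank '[[0.01,[-0.001,0,0],0],[0.01,[-0.002,0,0],0],[0.01,[-0.0025,0,0],0],[0.01,[-0.0025,0,0],0],[0.01,[-0.0025,0,0],0]]'
python3 - <<'E'
from h import *
s=r.read_state(); print(s["position"],s["force"],s["ft_torque"],s["opening"])
E
```

```text
time: 12.57
position: [534.7, -139.2, 193.4]
tool_rot: [0.005, -0.001, 1.0, 0.002]
force: [-3.8, 0.2, 0.0]
opening: 14.4
[ 534.71569902 -139.15605449  193.36220641] [-3.75294347  0.22281142  0.02740084] [ 0.05694718  1.00746286 -0.02974416] 14.42146773868662
```

```bash
python3 -m crank '[[0.01,[-0.001,0,0],0],[0.01,[-0.002,0,0],0],[0.01,[-0.003,0,0],0],[0.01,[-0.003,0,0],0],[0.01,[-0.003,0,0],0]]'
python3 - <<'E'
from h import *
s=r.read_state(); print(s["position"],s["force"],s["ft_torque"],s["opening"])
E
```

```text
time: 12.98
position: [535.3, -139.2, 193.4]
tool_rot: [0.001, -0.001, 1.0, 0.002]
force: [-8.2, 1.5, 5.2]
opening: 14.5
[ 535.30181962 -139.21402757  193.41474983] [-8.24040541  1.54775714  5.2329365 ] [0.39532948 2.39998228 0.00811919] 14.45720315560745
```

```bash
python3 -m crank '[[0.01,[-0.0015,0,0],0],[0.01,[-0.003,0,0],0],[0.01,[-0.004,0,0],0],[0.01,[-0.004,0,0],0],[0.01,[-0.004,0,0],0]]'
python3 - <<'E'
from h import *
s=r.read_state(); print(s["position"],s["force"],s["ft_torque"],s["opening"])
S=camera("scene");D=camera("side")
a=S["color"][165:235,230:310,::-1]; cv2.imwrite("pics/s11.png",cv2.resize(a,None,fx=8,fy=8,interpolation=cv2.INTER_CUBIC))
a=D["color"][150:220,340:425,::-1]; cv2.imwrite("pics/d11.png",cv2.resize(cv2.convertScaleAbs(a,alpha=1.5),None,fx=8,fy=8,interpolation=cv2.INTER_CUBIC))
E
```

```text
time: 13.4
position: [536.0, -139.3, 193.6]
tool_rot: [-0.003, -0.001, 1.0, 0.002]
force: [-12.1, 2.4, 9.2]
opening: 14.8
[ 535.97595028 -139.29457544  193.606336  ] [-12.08975282   2.43842446   9.22959409] [0.62774546 3.04925676 0.08029128] 14.762596730056009
```

View pics/s11.png

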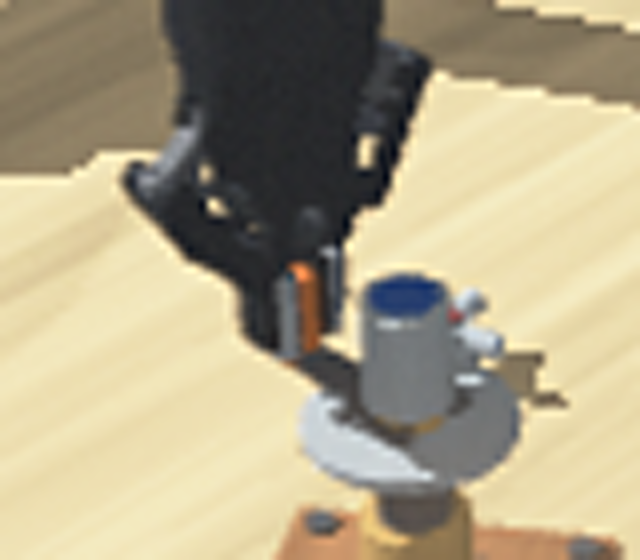

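View pics/d11.png

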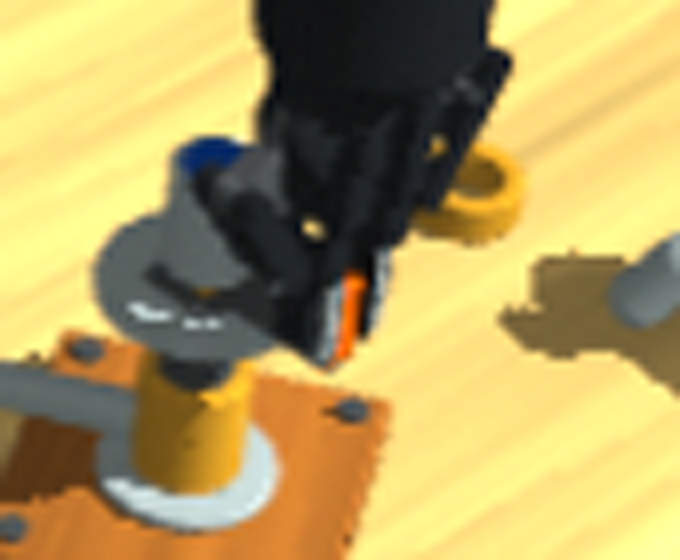

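```bash
python3 -m crank '[[0.01,[0,0,0],0],[0.01,[0,0,0],0],[0.01,[0,0,0],0]]';python3 -m crank '[[0.01,[0.0005,0,0],0],[0.01,[0.0005,0,0],0],[0.01,[0.0005,0,0],0]]'
```

```text
time: 13.75
position: [535.8, -139.4, 193.9]
tool_rot: [-0.003, -0.001, 1.0, 0.002]
force: [-4.3, 0.3, 3.7]
opening: 14.5
time: 14.0
position: [535.7, -139.4, 194.0]
tool_rot: [-0.003, -0.001, 1.0, 0.002]
force: [-1.6, -0.5, 2.7]
opening: 14.5
```

```bash
python3 -m crank '[[0.02,[0,0,0],0],[0.03,[0,0,0],0],[0.045,[0,0,0],0],[0.045,[0,0,0],0],[0.045,[0,0,0],0],[0.045,[0,0,0],0]]';python3 - <<'E'
from h import *
s=r.read_state(); print(s["position"],s["force"],s["opening"])
c=camera("wrist"); cv2.imwrite("pics/w12.png",c["color"][:,:,::-1])
E
```

```text
time: 14.5
position: [535.9, -139.4, 194.0]
tool_rot: [-0.002, -0.001, 1.0, 0.002]
force: [1.2, -0.9, 0.1]
opening: 44.8
[ 535.87917171 -139.37040733  193.95495631] [ 1.19226065 -0.89881694  0.06028603] 44.845712460017765
```

View pics/w12.png

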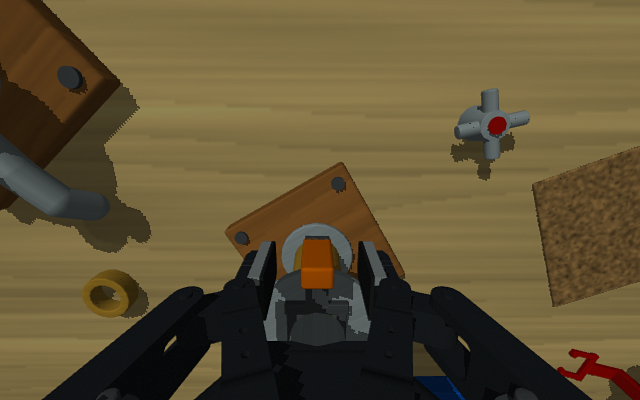

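```bash
python3 -m crank '[[0.045,[0,0,-0.01],0],[0.045,[0,0,-0.03],0],[0.045,[0,0,-0.06],0],[0.045,[0,0,-0.09],0],[0.045,[0.03,0,-0.12],0],[0.045,[0.06,0,-0.13],0],[0.045,[0.08,0,-0.14],0],[0.045,[0.08,0,-0.14],0],[0.045,[0.08,0,-0.14],0],[0.045,[0.08,0,-0.14],0],[0.045,[0.08,0,-0.14],0]]';python3 - <<'E'
from h import *
c=camera("wrist");c=camera("wrist"); cv2.imwrite("pics/w13.png",c["color"][:,:,::-1])
S=camera("scene");D=camera("side")
a=S["color"][165:235,230:310,::-1]; b=D["color"][150:220,340:420,::-1]
cv2.imwrite("pics/sd13.png",np.hstack([cv2.resize(x,None,fx=5,fy=5,interpolation=cv2.INTER_CUBIC) for x in (a,cv2.convertScaleAbs(b,alpha=1.5))]))
E
```

```text
time: 15.47
position: [457.1, -140.0, 333.9]
tool_rot: [-0.003, -0.001, 1.0, 0.002]
force: [0.8, -0.2, -0.7]
opening: 44.9
```

View pics/w13.png

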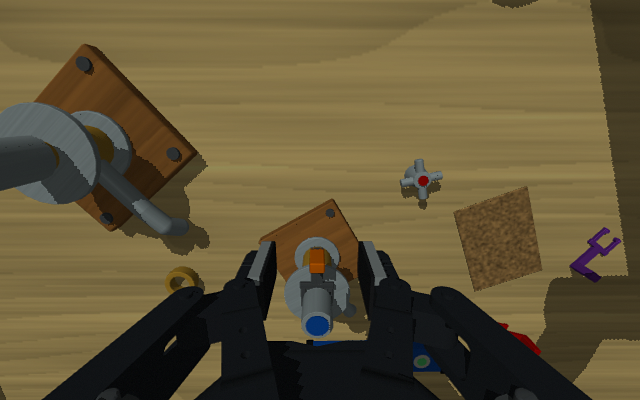

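View pics/sd13.png

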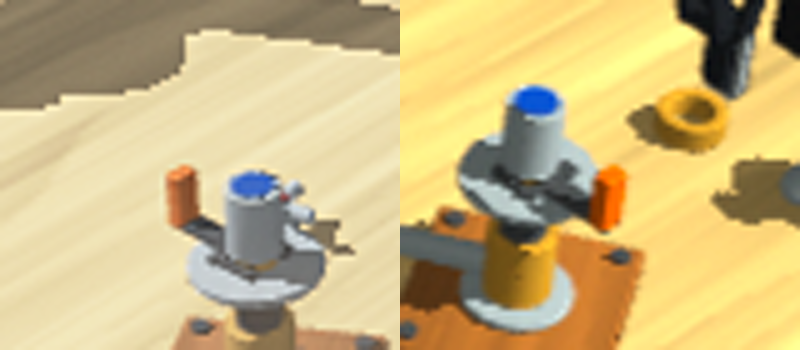

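Run:
```python
from h import *
S=camera("scene");D=camera("side");W=camera("wrist")
tb=[]
for c,ro in((S,(255,190,278,220)),(D,(370,175,395,205)),(W,(300,235,340,285))):
    b=max(blobs(c,(3,150,50),(17,255,255),ro),key=lambda b:b[1][4]); print(b)
    tb.append((b[1][0]+b[1][2]/2-.5,b[1][1]+b[1][3]/2-.5))
print("tab",tri((S,tb[0]),(D,tb[1])),"expect z",111.7+18,"to",111.7+20.5)
for c,n in((S,"S"),(D,"D")):
  for z in (0,36): print(n,z,proj(c,[536,-140.5,111.7+z]))
a=W["color"][225:345,260:370,::-1]; cv2.imwrite("pics/w14.png",cv2.resize(cv2.convertScaleAbs(a,alpha=1.6,beta=10),None,fx=5,fy=5,interpolation=cv2.INTER_CUBIC))
```

```text
(array([265.96363636, 203.6       ]), array([264, 198,   5,  12,  55]))
(array([378.45454545, 201.06060606]), array([371, 197,  18,   8,  99]))
(array([316.8591954 , 260.89942529]), array([309, 249,  16,  24, 348]))
tab (array([ 517.70134762, -121.18542346,  112.64911148]), [np.float64(2.7713698375128035), np.float64(2.771369837512848)]) expect z 129.7 to 132.2
S 0 [266.6 208.8]
S 36 [265.9 198.5]
D 0 [380.4 194.3]
D 36 [381.8 184.2]
```

View pics/w14.png

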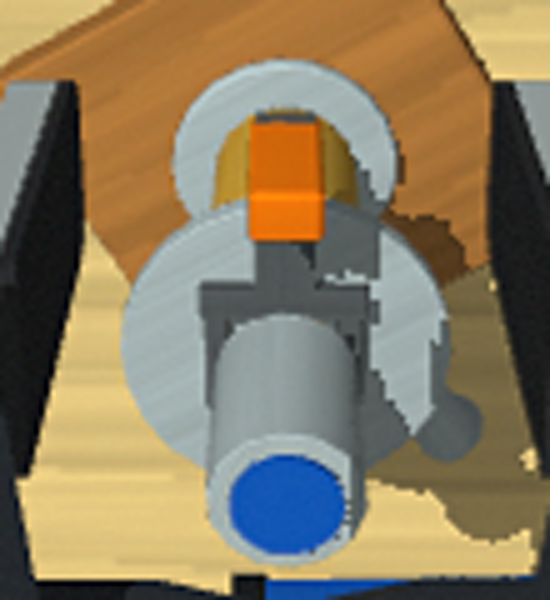

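Run:
```python
from h import *
S=camera("scene");D=camera("side");W=camera("wrist")
print("tab",tri((S,(266.2,203.6)),(D,(381.6,189.2))))
f=lambda u,v:((u+.5)/5-.5+260,(v+.5)/5-.5+225)
for n,(u,v,z) in dict(bowL=(199,286,116.7),bowR=(368,286,116.7),tab1=(249,194,147.7),tab2=(321,194,147.7),tab3=(249,240,147.7),tab4=(323,240,147.7),dot=(286,504,161.7),cL=(122,335,111.7),cR=(449,335,111.7)).items(): print(n,plane(W,f(u,v),z)[:2])
```

```text
tab (array([ 535.49484106, -141.00524784,  130.10724431]), [np.float64(0.5490772359138859), np.float64(0.5490772359138711)])
bowL [ 570.82990797 -159.19493254]
bowR [ 570.84621883 -119.77563629]
tab1 [ 528.48344638 -146.64608102]
tab2 [ 528.48528713 -131.9882169 ]
tab3 [ 539.17484563 -146.70764371]
tab4 [ 539.17892904 -131.47593742]
dot [ 593.04886345 -139.03799577]
cL [ 587.74604617 -178.22180696]
cR [587.79101466 -99.68789415]
```

Run:
```python
from workcell import r,hand_in
print(r.read_state()["time"]); print(hand_in())
```

```text
15.9667
the job is handed in; nothing more can be done
None
```

I picked up the dark steel clip by its orange tab and pushed it into the groove of the smaller tap until it snapped over the neck. I then let go and handed the job in at about 16 s.

- **Collar height:** I lowered the clip onto the collar beside the head and felt it at about 112 mm above the bench. The cameras gave the same height.
- **Push:** The readings between short steps reached about 5 N before the snap. The clip then pulled itself forward. The push rose to about 12 N at the bow stop, with hardly any further movement. Early in the push I corrected a 3 N sideways force with a sideways shift of just under 2 mm.
- **Seat position:** From the scene and side cameras, the tab is 58.6 mm from the axis (58 mm expected). The wrist camera gave 59.2 mm.
- **Bow position:** The wrist camera first put the back of the bow 22.2 mm from the axis instead of 20 mm. I put this down to having picked the lower edge of the bow's rear face, which would make it about 20 mm, but I did not re-measure it.
- **Level:** The middle of the tab is at a height of 130.1 mm, where 130–132 mm is expected if the clip lies level. This check is only as good as the camera calibration, about 2 mm.
- **Everything else:** The gripper is clear of everything. The nut and the handle appear undisturbed in the last pictures. The spirit level is only partly visible there and the spanner is out of view; neither was approached.

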